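# Unnest the channel brackets and sort them by hand and size

## Task

Two pairs of sample brackets came back from the washer nested, a narrow tall one standing inside a wide low one of the other hand. Pull them apart and lay each bracket, open side up and flat on the floor, in its row: left-hand brackets in the tray on your left and right-hand ones in the tray on your right (seen from the closed end, a left-hand bracket has its lug on the left), wide ones in the wide row and narrow ones in the narrow row, either end first. Leave the instruments that stand about where they are.

Things in the scene. Friction and masses are not known exactly. Their poses are not given: they have to be found in the camera images.
- wide_left_mid (a point): WIDE low left-hand aluminium channel bracket: x -65 to +65 mm, 60 wide (y), 36 high; last 30 mm of x is a lug continuing only the +y cheek, top 26 mm of its height. Holds narrow_right at the start. Open on top, 4 mm walls, closed at -x. Point: mid length, mid width, half-way up (between the cheeks). 0.26 kg.
- wide_right_mid (a point): WIDE low right-hand aluminium channel bracket: x -65 to +65 mm, 60 wide (y), 36 high; last 30 mm of x is a lug continuing only the -y cheek, top 26 mm of its height. Holds narrow_left at the start. Open on top, 4 mm walls, closed at -x. Point: mid length, mid width, half-way up (between the cheeks). 0.26 kg.
- narrow_left_mid (a point): NARROW tall left-hand aluminium channel bracket: x -57.5 to +57.5 mm, 45 wide (y), 58 high; last 28 mm of x is a lug continuing only the +y cheek, top 26 mm of its height. Starts on wide_right's floor with 3.5 mm play, top 26 mm showing. Open on top, 4 mm walls, closed at -x. Point: mid length, mid width, half-way up (between the cheeks). 0.2 kg.
- narrow_right_mid (a point): NARROW tall right-hand aluminium channel bracket: x -57.5 to +57.5 mm, 45 wide (y), 58 high; last 28 mm of x is a lug continuing only the -y cheek, top 26 mm of its height. Starts on wide_left's floor with 3.5 mm play, top 26 mm showing. Open on top, 4 mm walls, closed at -x. Point: mid length, mid width, half-way up (between the cheeks). 0.2 kg.
- left_tray_wide_row (a point): Centre of the floor of the wide row in the sorting tray on the robot's left, for left-hand brackets (grey, 168 x 168 mm, fixed, floor 3 mm thick, rim and rib 8 mm above that floor). The row is 160 mm long inside (along x) and 84 mm wide (along y); the narrow row lies beside it at y = -83 mm, past a 6 mm rib. z up.
- left_tray_narrow_row (a point): Centre of the floor of the narrow row in the sorting tray on the robot's left, for left-hand brackets (grey, 168 x 168 mm, fixed, floor 3 mm thick, rim and rib 8 mm above that floor). The row is 160 mm long inside (along x) and 70 mm wide (along y); the wide row lies beside it at y = +83 mm. z up.
- right_tray_wide_row (a point): Centre of the floor of the wide row in the sorting tray on the robot's right, for right-hand brackets (grey, 168 x 168 mm, fixed, floor 3 mm thick, rim and rib 8 mm above that floor). The row is 160 mm long inside (along x) and 84 mm wide (along y); the narrow row lies beside it at y = -83 mm, past a 6 mm rib. z up.
- right_tray_narrow_row (a point): Centre of the floor of the narrow row in the sorting tray on the robot's right, for right-hand brackets (grey, 168 x 168 mm, fixed, floor 3 mm thick, rim and rib 8 mm above that floor). The row is 160 mm long inside (along x) and 70 mm wide (along y); the wide row lies beside it at y = +83 mm. z up.
- loupe: Black eye loupe, 41 mm across, 44 mm high, standing between the two nested pairs; origin at the centre of its underside. Loose bystander.
- weight: Brass test weight, 30 mm across, 40 mm high with a knob, standing between the two nested pairs; origin at the centre of its underside. Loose bystander.
- ring_gauge_a: Steel setting ring, 48 mm across, 18 mm high, lying behind the left tray; origin at the centre of its underside. Bystander, does not move.
- block_123: Steel block with holes, 51 x 76 x 25 mm, lying behind the right tray; origin at the centre of its underside. Bystander, does not move.
- micrometer: Micrometer, 48 x 125 x 14 mm, lying behind the left tray; origin at the centre of its underside. Bystander, does not move.

How it is judged:
By the outcome, as a careful person would: the job done as asked, in the order asked, and still so for the second after the job is handed in, with the robot touching nothing.
It also fails if it takes over 72 s, if anything falls off the work surface, if the arm or the gripper's body presses on something with over 40 N, if the wrist force passes 120 N, or if a joint passes its speed limit or range.

## Robot

A 6-joint arm with a two-finger parallel gripper is mounted at the origin on a cart in front of the work surface, level with it; the furniture and walls round the work are solid. World frame = base frame: x ahead of the robot, y to its left, z up, the work surface at z = 0. Lengths are in mm, angles in rad, forces in N, time in s.
With the tool pointing down it reaches from about 275 to 775 mm from the base axis. Payload 14.6 kg.
Tool frame: the origin (TCP) lies at the very end of the fingers, on their centre line; the grasp point (between the pads) lies 19 mm behind it; z points along the fingers, y is the direction in which the jaws open and shut (so a half turn about z gives the same grasp; the last joint's range is limited). The gripper opens to 85 mm and grips with 20 to 120 N. Pads are 22 mm wide; open, the fingers measure 114 mm over their backs; the gripper's body (76 mm by 85 mm) begins 54 mm behind the grasp point. The pads swing forward as they close: fully open they stand 13 mm farther back than shut.
Start: joints at [-1.265, 0.263, -0.048, 1.259, 0, 1.415], TCP at [233.444, -470.247, 231.278] pointing down, gripper open.
Joint ranges: [-2.65, 2.65], [-0.89, 1.7], [-1.18, 1.37], [-2.13, 2.11], [-1.35, 1.29], [-3.14, 3.14]. Speed limits (rad/s): [1.89, 1.89, 2.57, 2.79, 3.14, 3.14].

## Interface

Orientations are given as a rotation vector (axis times angle).
In Python, from workcell import manip gives the robot as it stands. Calls block until the motion is done:
- manip.move_to(position, orientation): joint-space move of the TCP to a pose.
- manip.servo_line(position, orientation=None, max_speed=150): straight line of the TCP; orientation=None keeps the orientation; max_speed is the mean speed in mm/s.
- manip.move_joints(angles): joint-space move.
- manip.gripper_open() and manip.close(): open the fingers fully, or close them until they stop; the grip force is fixed at half the most.
- manip.wait(seconds).
- manip.ik(position, orientation): joint angles nearest the present ones, or None.
- manip.get_state(): the state.
- manip.camera(name): name is "side" or "top"; returns a dict with "image" (420x560x3 uint8, red, green, blue), "depth" (420x560 float32, mm along the optical axis (not along the pixel's ray), 0 where there is no reading), "camera_matrix" (3x3 intrinsics, pixels), "extrinsics" (4x4, takes a point from world to camera coordinates). Camera axes: x right, y down, z forward; pixel columns grow to the right and rows downward; lengths in mm; the calibration is good to about 2 mm. A picture is of the moment at which its call begins.
A pose or a line that the arm cannot do raises manip.Unreachable and nothing moves.
- manip.close_job(): hands the job in, once; it reports no verdict.
The state is a dict: "clock": time; "qpos": joint angles; "joint_velocities": joint speeds; "tau": joint torques, N m; "tool_pos": TCP position; "orientation": TCP orientation; "ft_force": force on the tool from outside, world axes, zero at the start; "torque": the same for the moment, N m; "width": finger opening in mm.
Only numpy, scipy, OpenCV 4.12 (cv2) and the standard library are available. Lean on these libraries where they do the work, as an engineer would, in place of code of your own. Each camera call takes 0.05 s, during which the arm holds its last target.

## Working session

There is one attempt and no reset: what is moved stays moved. The work goes in short steps, each a Python script; the robot and the scene stay as the last script left them, time stands still between calls to the robot, and variables do not carry over. Pictures are saved under pics/ and viewed, and the job is handed in when it is done.

```bash
ls; mkdir -p pics
python3 - <<'E'
from workcell import manip
import cv2,numpy as np
s=manip.get_state();print(s)
for n in("top","side"):
    c=manip.camera(n);cv2.imwrite(f"pics/{n}0.png",c["image"][:,:,::-1]);np.savez(f"pics/{n}0.npz",**c)
    print(c["camera_matrix"],c["extrinsics"])
E
```

```text
pics
{'clock': 0.0, 'qpos': array([-1.26526518e+00,  2.63500570e-01, -4.89613689e-02,  1.25941931e+00,
        6.72497585e-06,  1.41553609e+00]), 'joint_velocities': array([ 0.00200417,  0.00242725, -0.00017702,  0.00013617, -0.00274432,
       -0.00220539]), 'tau': array([ 1.33551996e-03, -6.37624383e+01,  3.84568906e+01,  1.39664003e-02,
       -1.21207668e-04, -8.98490583e-06]), 'tool_pos': array([ 233.37052532, -469.94913403,  230.82773076]), 'orientation': array([-3.05752579e+00, -7.17175646e-01,  1.17350852e-04]), 'ft_force': array([ 0.65372299,  0.11235956, -1.55975375]), 'torque': array([-0.00438191, -0.02983672,  0.01599621]), 'width': 85.3535864453437}
[[433.15927355   0.         281.76663807]
 [  0.         433.15927355 203.65683563]
 [  0.           0.           1.        ]] [[ 1.93540634e-02 -9.99595224e-01 -2.08520831e-02  1.23554849e+01]
 [-9.83895884e-01 -1.53351794e-02 -1.78083466e-01  5.90435820e+02]
 [ 1.77691612e-01  2.39629174e-02 -9.83794425e-01  9.42173768e+02]
 [ 0.00000000e+00  0.00000000e+00  0.00000000e+00  1.00000000e+00]]
[[392.84465067   0.         276.88927573]
 [  0.         392.84465067 206.4885222 ]
 [  0.           0.           1.        ]] [[-9.16206657e-01 -4.00056131e-01 -2.28134685e-02  5.36408231e+02]
 [-2.39951250e-01  5.93350762e-01 -7.68347754e-01  1.72284206e+02]
 [ 3.20918619e-01 -6.98491207e-01 -6.39625886e-01  7.46129002e+02]
 [ 0.00000000e+00  0.00000000e+00  0.00000000e+00  1.00000000e+00]]
```

View pics/top0.png

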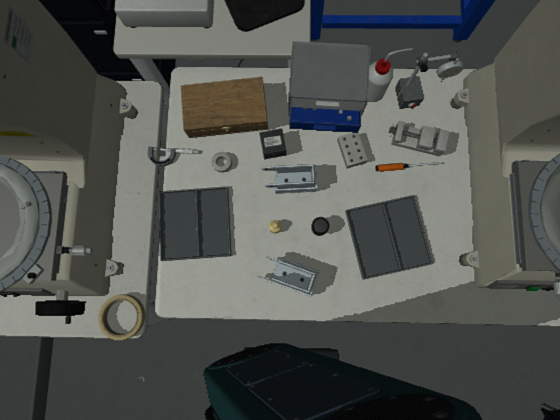

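View pics/side0.png

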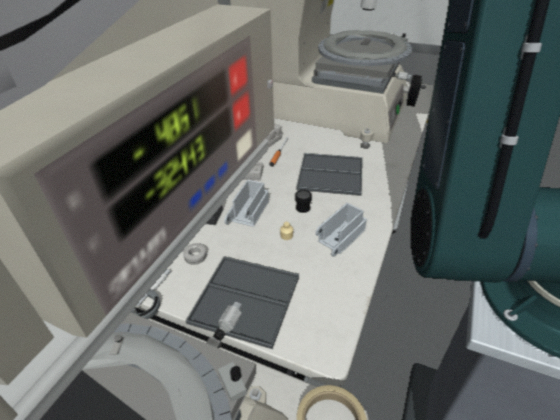

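The top view shows the two nested pairs at about (290,178) and (293,275). The left tray is at (196,223), the right tray at (389,236), the weight at (276,226) and the loupe at (320,226). Next I'll enlarge the crops.

Run:
```python
import cv2,numpy as np
im=cv2.imread("pics/top0.png")
def crop(n,x,y,w,h,f):
    c=cv2.resize(im[y:y+h,x:x+w],None,fx=f,fy=f,interpolation=cv2.INTER_CUBIC)
    for i in range(0,w,10): cv2.putText(c,str(x+i),(i*f,8),0,.3,(0,0,255),1);cv2.line(c,(i*f,10),(i*f,14),(0,0,255),1)
    for i in range(0,h,10): cv2.putText(c,str(y+i),(0,i*f+4),0,.3,(0,0,255),1)
    return c
a=crop("a",255,155,75,50,8);b=crop("b",255,250,75,50,8)
cv2.imwrite("pics/a.png",a);cv2.imwrite("pics/b.png",b)
cv2.imwrite("pics/t.png",crop("t",150,180,200,90,4)); cv2.imwrite("pics/t2.png",crop("t",335,180,110,105,5))
im=cv2.imread("pics/side0.png")
cv2.imwrite("pics/s.png",crop("t",220,170,160,90,5))
```

```text
(no output)
```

View pics/a.png

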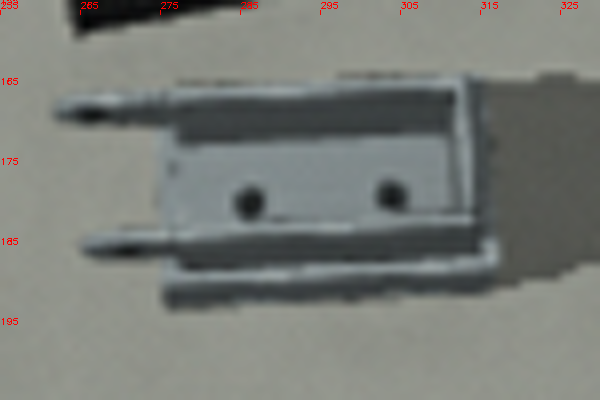

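View pics/b.png

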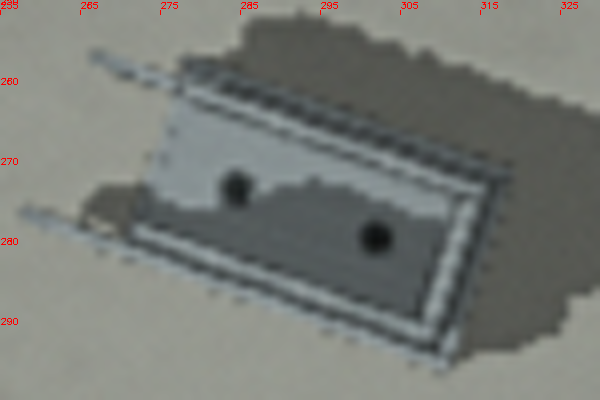

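View pics/t.png

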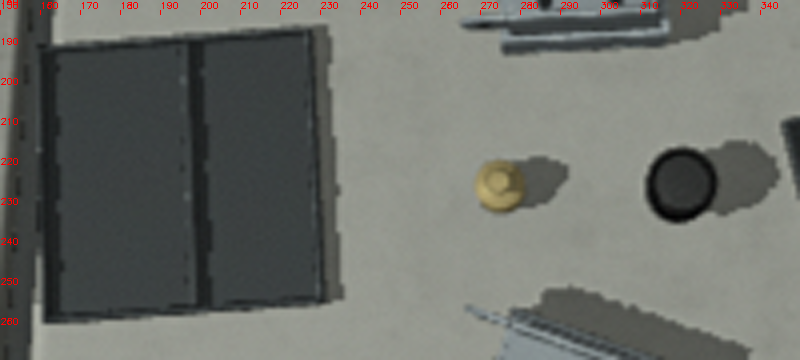

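View pics/t2.png

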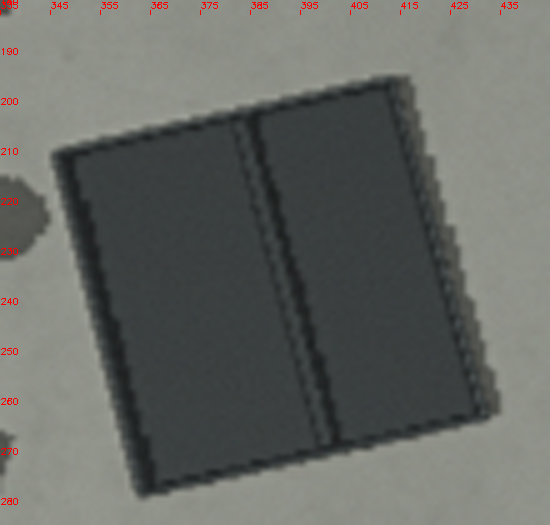

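View pics/s.png

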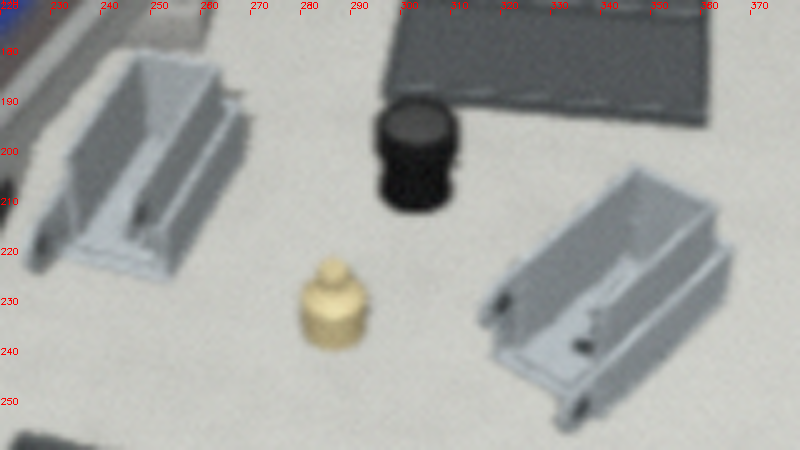

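```bash
cat > h.py <<'E'
import cv2,numpy as np
def cloud(c):
    K,E,d=c["camera_matrix"],c["extrinsics"],c["depth"].astype(float)
    v,u=np.mgrid[0:d.shape[0],0:d.shape[1]]
    p=np.stack([(u-K[0,2])/K[0,0]*d,(v-K[1,2])/K[1,1]*d,d],-1)
    w=(p-E[:3,3])@E[:3,:3]
    w[d<=0]=np.nan
    return w
def ray(c,u,v,z):
    K,E=c["camera_matrix"],c["extrinsics"];R=E[:3,:3];o=-R.T@E[:3,3]
    d=R.T@np.array([(u-K[0,2])/K[0,0],(v-K[1,2])/K[1,1],1.])
    return (o+d*(z-o[2])/d[2])[:2]
def rect(xy):
    (c,s,a)=cv2.minAreaRect(np.float32(xy))
    b=cv2.boxPoints((c,s,a));e=b[1]-b[0];f=b[2]-b[1]
    if np.linalg.norm(e)<np.linalg.norm(f): e=f
    return np.round(c,1),np.round(s,1),round(float(np.degrees(np.arctan2(e[1],e[0]))),1)
E
python3 - <<'E'
from h import *
for n in("top","side"):
    c=np.load(f"pics/{n}0.npz");w=cloud(c);z=w[...,2]
    f=(w[...,0]>250)&(w[...,0]<700)&(np.abs(w[...,1])<330)
    print(n,"table z",np.nanmedian(z[f]), np.nanstd(z[f&(abs(z)<8)]))
    for nm,yx in dict(A=(420,620,-90,100),B=(240,385,-100,100)).items():
        m=f&(w[...,0]>yx[0])&(w[...,0]<yx[1])&(w[...,1]>yx[2])&(w[...,1]<yx[3])
        print(nm,"hist",np.histogram(z[m],bins=range(-8,88,6))[0])
        mm=m&(z>44)&(z<75); print(mm.sum(),rect(w[mm][:,:2]) if mm.any() else "",np.nanpercentile(z[mm],95))
        mm=m&(z>15)&(z<75); print(mm.sum(),rect(w[mm][:,:2]))
    if n=="top":
        g=c["image"].max(2)
        for nm,(x0,x1,y0,y1) in dict(L=(158,236,184,264),R=(342,440,190,284)).items():
            q=np.zeros_like(g);q[y0:y1,x0:x1]=(g[y0:y1,x0:x1]<90)
            n_,l,st,_=cv2.connectedComponentsWithStats(q);k=1+np.argmax(st[1:,4])
            vv,uu=np.nonzero(l==k)
            P=np.array([ray(c,a,b,9) for a,b in zip(uu,vv)]);print(nm,st[k],rect(P))
        for nm,(u,v,zz) in dict(weight=(276,226,38),loupe=(320,225.5,44)).items(): print(nm,ray(c,u,v,zz))
E
```

```text
top table z 2.173415896834814 2.367019615963754
A hist [ 733 4666  480   75   26   83   39  125  239   19   11   95    7    0
    0]
193 (array([474.2, -31.5]), array([103.3, 179.1]), -51.1) 63.650461233160804
644 (array([490.6,  -5.6]), array([136.5, 165.4]), -11.1)
B hist [ 273 1877   41    0    0    0    0    0    0    0    0    0    0    0
    0]
0  nan
0 (array([0., 0.]), array([0., 0.]), 0.0)
L [ 158  184   78   77 5263] (array([555.9, 228.7]), array([185.7, 182.5]), 4.0)
R [ 345  195   90   84 5271] (array([ 524.5, -231.6]), array([167.6, 175.5]), -76.6)
weight [540.15972135  35.36623297]
loupe [542.23354185 -65.80093433]
side table z 0.8390709360852915 2.089242601156156
A hist [ 361 3219  285  120  141  140  110  145  225   75   89  108    0    0
    0]
305 (array([474. , -27.7]), array([104.5, 180.6]), -50.6) 62.509663480988124
1048 (array([492.4,  -3.9]), array([138.8, 166.9]), -10.8)
B hist [ 236 1472    0    0    0    0    0    0    0    0    0    0    0    0
    2]
0  nan
0 (array([0., 0.]), array([0., 0.]), 0.0)
  return np.nanmean(a, axis, out=out, keepdims=keepdims)
```

Run:
```python
from h import *
c=np.load("pics/top0.npz")
P=np.array([ray(c,u-.4,v-.4,11) for u,v in [(160,191.7),(228.2,187),(231.7,255.3),(161.2,260.3)]])
print(P.round(1),rect(P),P.mean(0))
P=np.array([ray(c,345+x/5-.4,180+y/5-.4,11) for x,y in [(52,152),(400,77),(490,415),(141,495)]])
print(P.round(1),rect(P),P.mean(0))
for n in("top","side"):
    c=np.load(f"pics/{n}0.npz");w=cloud(c);z=w[...,2]
    for nm,yx in dict(A=(580,720,-90,110),B=(360,500,-100,120)).items():
        m=(w[...,0]>yx[0])&(w[...,0]<yx[1])&(w[...,1]>yx[2])&(w[...,1]<yx[3])
        print(n,nm,"hist",np.histogram(z[m],bins=range(-8,88,6))[0])
        for lo in(46,15):
            mm=(m&(z>lo)&(z<75)).astype(np.uint8)
            k,l,st,_=cv2.connectedComponentsWithStats(mm,connectivity=8)
            mm=np.isin(l,[i for i in range(1,k) if st[i,4]>8])
            print(mm.sum(),rect(w[mm][:,:2]),np.nanpercentile(z[mm],[50,95]))
        q=w[m&(z>50)&(z<75)]
        import sys
```

```text
[[623.6 320.4]
 [637.6 155.1]
 [473.4 140. ]
 [458.7 306. ]] (array([548.5, 230.3]), array([165.5, 166.6]), -84.9) [548.33307638 230.41016063]
[[ 585.1 -151. ]
 [ 624.1 -317.1]
 [ 464.5 -352.4]
 [ 424.8 -190.4]] (array([ 524.3, -252.9]), array([165. , 170.6]), -76.8) [ 524.63626528 -252.71435082]
top A hist [ 464 2771  421  116   79   93  130  183   81   64   47  180   17    0
    0]
306 (array([657.5,   7.3]), array([ 46.1, 113.4]), -86.3) [60.0183365  64.03881313]
883 (array([673.4,   9.4]), array([ 94.3, 130.7]), -88.2) [37.59829839 62.93369822]
top B hist [ 575 3857  621  108   13   13   52  183    7   12   13  173   18    0
    0]
216 (array([431.6,   8.4]), array([114.5,  45. ]), 71.6) [61.53527195 64.25205338]
485 (array([431.9,   7. ]), array([128.5,  59.9]), 71.7) [38.02131154 63.61726691]
side A hist [ 208 1912  224  110  108  125  174  134  101  104  116  143    0    0
    0]
363 (array([659.4,   8.6]), array([ 46.2, 117. ]), -85.9) [56.32138697 62.13750556]
1026 (array([676.1,  11.1]), array([ 95.1, 129.8]), -86.1) [36.31907798 61.28086056]
side B hist [ 339 2653  270  116  122  120  170  181  123  121  140  190    0    0
    0]
451 (array([433.2,   9.7]), array([114.7,  47. ]), 71.2) [56.38988937 62.26104668]
1183 (array([432.9,   8.4]), array([130.9,  59.5]), 71.6) [39.14157849 61.31745512]
```

Run:
```python
from h import *
for n in("top","side"):
    c=np.load(f"pics/{n}0.npz");w=cloud(c);z=w[...,2]
    m=(w[...,0]>690)&(w[...,0]<800)&(w[...,1]>-200)&(w[...,1]<120)&(z>12)
    q=w[m]; H=[[ (lambda s:int(s[:,2].max()) if len(s) else 0)(q[(q[:,0]>=x)&(q[:,0]<x+8)&(q[:,1]>=y)&(q[:,1]<y+15)]) for y in range(105,-200,-15)] for x in range(690,770,8)]
    print(np.array(H))
from workcell import manip
def down(a): # tool y dir yaw a
    from scipy.spatial.transform import Rotation as R
    return (R.from_euler('z',a)*R.from_euler('x',np.pi)).as_rotvec()
```

```text
[[  0   0   0   0   0   0   0   0   0   0   0  35   0   0   0   0  25  29
   22   0   0]
 [  0   0   0   0   0   0   0   0   0   0   0   0   0   0   0   0  28  29
   26  27   0]
 [  0   0   0  45  37   0   0   0   0   0   0   0   0   0   0   0  29  27
   27  28   0]
 [  0   0   0  47  45  48  47   0   0   0   0   0   0   0   0   0  28  29
   28  27   0]
 [  0   0   0  46  46  46  46   0   0   0   0   0   0   0   0  24  28  30
   26  26   0]
 [  0   0  44  46  46  47  47   0   0   0   0   0   0   0   0  25  28  27
   28  27   0]
 [  0   0  46  50  48  47  47   0   0   0   0   0   0   0   0  30  26  29
   29  25   0]
 [  0   0  47  47  46  47  45   0   0   0   0   0   0  94 101  27  29  28
   30  25   0]
 [  0   0  48  48  49  45  44   0   0   0   0 100 101 100  99  27 100 108
  102   0   0]
 [  0   0  44  45  49  47  49 107 107 108 107 108 109 108 108 109 107 107
   97   0   0]]
[[ 0  0  0  0  0  0  0  0  0  0  0  0  0  0  0  0 26 26  0  0  0]
 [ 0  0  0  0  0  0  0  0  0  0  0  0  0  0  0  0 26 26 26 25  0]
 [ 0  0  0 31  0  0  0  0  0  0  0  0  0  0  0  0 26 27 26 26  0]
 [ 0  0  0 33 31 28 19  0  0  0  0  0  0  0  0  0 25 26 26 25  0]
 [ 0  0  0 20  0  0 19  0  0  0  0  0  0  0  0 19 20  0  0  0  0]
 [ 0  0  0  0  0  0  0  0  0  0  0  0  0  0  0  0  0  0  0  0  0]
 [ 0  0  0  0  0  0  0  0  0  0  0  0  0  0  0  0  0  0  0  0  0]
 [ 0  0  0  0  0  0  0  0  0  0  0  0  0  0  0  0  0  0  0  0  0]
 [ 0  0  0  0  0  0  0  0  0  0  0  0  0  0  0  0  0  0  0  0  0]
 [ 0  0  0  0  0  0  0  0  0  0  0  0  0  0  0  0  0  0  0  0  0]]
```

```bash
cat >> h.py <<'E'
from workcell import manip
from scipy.spatial.transform import Rotation as R
def down(deg): # tool pointing down with tool y at yaw deg
    return (R.from_euler('z',deg+180,degrees=True)*R.from_euler('x',180,degrees=True)).as_rotvec()
def rot(deg,x,y):
    t=np.radians(deg);return np.array([np.cos(t)*x-np.sin(t)*y,np.sin(t)*x+np.cos(t)*y])
def st(tag):
    s=manip.get_state();print(tag,"t%.1f"%s["clock"],"pos",s["tool_pos"].round(1),"F",s["ft_force"].round(1),"w %.1f"%s["width"],"j6 %.2f"%s["qpos"][5])
def pick(c,yaw,g,z,zup=160):
    p=np.array(c)+rot(yaw,g,0);o=down(yaw+90)
    manip.move_to([*p,zup],o);st("above")
    manip.servo_line([*p,z],o,max_speed=150);st("down")
    manip.close();st("closed")
    manip.servo_line([*p,zup],o,max_speed=120);st("up")
TR=dict(L=((548.4,230.4),5.0),R=((524.5,-252.8),13.2))
def place(tray,row,g,z,dx=0,dyaw=0,dy=0,zup=160):
    c,t=TR[tray];y={'w':43,'n':-50}[row]+dy
    p=np.array(c)+rot(t,dx,y)+rot(t+dyaw,g,0);o=down(t+dyaw+90)
    manip.move_to([*p,zup],o);st("above tray")
    manip.servo_line([*p,z],o,max_speed=110);st("low")
def release(zup=160):
    manip.gripper_open();st("open")
    p=manip.get_state()["tool_pos"]
    manip.servo_line([p[0],p[1],zup],max_speed=150);st("clear")
def shot(n):
    for k in("top","side"):
        c=manip.camera(k);cv2.imwrite(f"pics/{k}{n}.png",c["image"][:,:,::-1]);np.savez(f"pics/{k}{n}.npz",**c)
E
python3 - <<'E'
from h import *
print(R.from_rotvec(down(30)).as_matrix().round(2))
c=np.load("pics/top0.npz");w=cloud(c);z=w[...,2]
for rng in(range(300,440,15),range(-300,-440,-15)):
  for y in rng:
    print(y,[int(np.nanmax(np.r_[0,z[(w[...,0]>x)&(w[...,0]<x+40)&(abs(w[...,1]-y)<7.5)]])) for x in range(380,720,40)])
for nm,p,yw,zz in [("B",np.array([432.4,9])+rot(71.5,-15,0),161.5,40),("A",np.array([658.5,8])+rot(94,-36,0),184,12),("Lw",[545,272],95,15),("Rw",[515,-212],103.2,15),("Rn",[535,-300],103.2,15)]:
    q=manip.ik([*p,zz],down(yw));q2=manip.ik([*p,160],down(yw));print(nm,None if q is None else q.round(2),None if q2 is None else q2.round(2))
E
```

```text
[[-0.87 -0.5  -0.  ]
 [-0.5   0.87  0.  ]
 [ 0.    0.   -1.  ]]
300 [3, 10, 14, 7, 10, 7, 13, 18, 16]
315 [4, 11, 14, 15, 14, 12, 13, 17, 17]
330 [0, 0, 0, 0, 0, 0, 0, 19, 12]
345 [4, 4, 4, 3, 2, 4, 5, 14, 16]
360 [4, 5, 4, 5, 4, 4, 4, 4, 14]
375 [4, 3, 218, 4, 3, 4, 3, 3, 4]
390 [4, 221, 223, 4, 4, 4, 3, 3, 4]
405 [5, 222, 225, 4, 5, 5, 3, 5, 3]
420 [78, 218, 224, 80, 80, 78, 447, 454, 462]
435 [119, 219, 220, 126, 129, 150, 417, 448, 454]
-300 [4, 14, 13, 7, 13, 13, 5, 10, 46]
-315 [5, 10, 14, 15, 10, 4, 5, 13, 47]
-330 [4, 4, 14, 5, 5, 4, 4, 5, 46]
-345 [6, 5, 4, 4, 5, 3, 5, 5, 48]
-360 [4, 4, 5, 4, 5, 4, 5, 5, 46]
-375 [5, 3, 4, 5, 4, 4, 4, 4, 4]
-390 [5, 5, 50, 5, 6, 5, 5, 4, 5]
-405 [4, 51, 62, 5, 4, 3, 3, 5, 4]
-420 [112, 113, 80, 86, 83, 84, 81, 373, 376]
-435 [112, 227, 226, 237, 238, 226, 226, 361, 364]
B [-0.2   0.26 -0.64  0.68 -0.   -3.02] [-0.2   0.14 -0.42  1.02 -0.   -3.02]
A [-0.17  0.62 -0.07  0.88  0.    2.91] [-0.17  0.53  0.18  1.22  0.    2.91]
Lw [ 0.33  0.54 -0.22  0.81  0.   -1.33] [ 0.33  0.43  0.02  1.16  0.   -1.33]
Rw [-0.54  0.47 -0.36  0.74  0.   -2.34] [-0.54  0.35 -0.12  1.1   0.   -2.34]
Rn [-0.64  0.55 -0.2   0.82  0.   -2.45] [-0.64  0.44  0.03  1.16  0.   -2.45]
```

```bash
sed -i "s/deg+180/deg+90/" h.py
python3 - <<'E'
from h import *
print(R.from_rotvec(down(30)).as_matrix().round(2))
for nm,p,yw,zz in [("B",np.array([432.4,9])+rot(71.5,-15,0),161.5,40),("A",np.array([658.5,8])+rot(94,-36,0),184,12),("Lw",[545,272],95,15),("Rw",[515,-212],103.2,15),("Rn",[535,-300],103.2,15)]:
    q=manip.ik([*p,zz],down(yw));q2=manip.ik([*p,160],down(yw));print(nm,None if q is None else q.round(2),None if q2 is None else q2.round(2))
c=TR
pick((432.4,9),71.5,-15,40)
shot(1)
E
```

```text
[[-0.5   0.87  0.  ]
 [ 0.87  0.5   0.  ]
 [-0.    0.   -1.  ]]
B [-0.2   0.26 -0.64  0.68  0.   -1.45] [-0.2   0.14 -0.42  1.02  0.   -1.45]
A [-0.17  0.62 -0.07  0.88  0.   -1.81] [-0.17  0.53  0.18  1.22  0.   -1.81]
Lw [ 0.33  0.54 -0.22  0.81  0.    0.24] [0.33 0.43 0.02 1.16 0.   0.24]
Rw [-0.54  0.47 -0.36  0.74  0.   -0.77] [-0.54  0.35 -0.12  1.1   0.   -0.77]
Rn [-0.64  0.55 -0.2   0.82  0.   -0.87] [-0.64  0.44  0.03  1.16  0.   -0.87]
above t2.5 pos [427.8  -5.5 160. ] F [ 0.  -0.1  0.1] w 85.6 j6 -1.45
down t3.5 pos [428.   -5.4  40.5] F [-0.5 -0.3 -0.6] w 85.4 j6 -1.45
closed t3.9 pos [428.   -5.3  40.6] F [-0.8  0.1  9.2] w 43.7 j6 -1.45
up t5.1 pos [427.2  -5.1 159.4] F [ 0.2 -1.  -1.9] w 43.7 j6 -1.45
```

Run:
```python
import cv2,numpy as np
a=cv2.imread("pics/top1.png")[140:300,200:360];b=cv2.imread("pics/side1.png")[130:290,220:420]
cv2.imwrite("pics/c1.png",np.hstack([cv2.resize(a,(400,400)),cv2.resize(b,(400,320))]) if 0 else np.vstack([cv2.resize(x,(800 if i else 600,600))[:, :600] for i,x in enumerate([a,b])])[:1200:2])
cv2.imwrite("pics/c1.png",np.hstack([cv2.resize(a,(400,400)),cv2.resize(b[:,20:180],(400,400))]))
```

```text
(no output)
```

View pics/c1.png

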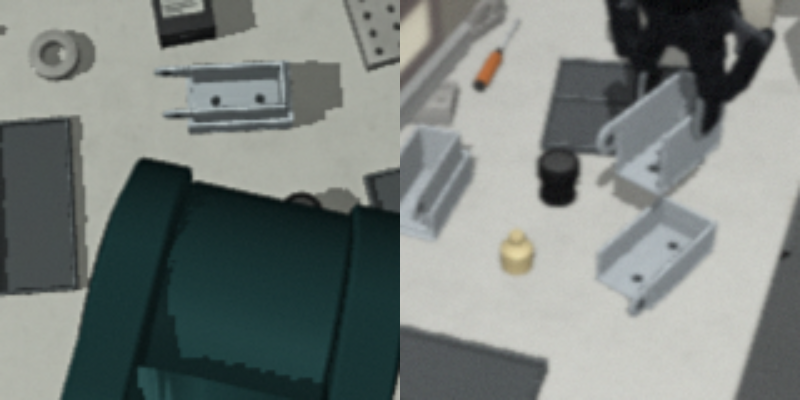

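```bash
cat >> h.py <<'E'
def held(c,yaw,zmin=90,zmax=200,zc=(0,0)):
    """rim/bottom heights of cloud vs bracket axes, relative to TCP"""
    p=manip.get_state()["tool_pos"];w=cloud(c).reshape(-1,3);w=w[np.isfinite(w[:,0])]
    l=w-p; xy=(l[:,:2]@np.c_[rot(yaw,1,0),rot(yaw,0,1)])
    m=(abs(xy[:,0])<110)&(abs(xy[:,1])<45)&(w[:,2]>zmin)&(w[:,2]<zmax)
    for x in range(-60,95,10):
        k=m&(xy[:,0]>=x)&(xy[:,0]<x+10)
        if k.sum()>3: print(x,k.sum(),"z",w[k,2].min().round(1),w[k,2].max().round(1),"y",xy[k,1].min().round(1),xy[k,1].max().round(1))
E
python3 -c "
from h import *
held(np.load('pics/side1.npz'),71.5)"
```

```text
-50 11 z 128.4 180.1 y -20.7 21.7
-40 189 z 123.6 181.8 y -22.7 23.1
-30 76 z 123.2 180.5 y -22.9 23.2
-20 94 z 122.2 193.0 y -22.5 23.2
-10 148 z 122.4 198.6 y -23.7 36.4
0 276 z 122.8 199.0 y -36.9 36.1
10 205 z 124.0 198.7 y -28.1 28.4
20 167 z 123.4 180.7 y -22.2 23.4
30 182 z 124.3 181.5 y -22.2 23.3
40 190 z 122.2 181.4 y -22.6 23.0
50 37 z 155.7 180.9 y -22.3 -17.6
60 37 z 156.0 180.4 y -22.8 -17.8
70 14 z 161.4 175.4 y -22.3 -18.1
```

```bash
python3 - <<'E'
from h import *
place('R','n',-15,40.3)
release()
pick((432.4,7.7),71.6,-15,12)
shot(2)
held(np.load('pics/side2.npz'),71.6)
E
python3 - <<'E'
import cv2,numpy as np
a=cv2.imread("pics/top2.png")[180:300,330:450];b=cv2.imread("pics/side2.png")[130:290,260:420]
cv2.imwrite("pics/c2.png",np.hstack([cv2.resize(a,(400,400)),cv2.resize(b,(400,400))]))
E
```

```text
above tray t6.4 pos [ 521.3 -303.7  160.1] F [-0.5  0.5 -1.6] w 43.9 j6 -0.90
low t7.6 pos [ 521.6 -303.9   45.1] F [-22.4  19.7  77.9] w 43.8 j6 -0.89
open t8.1 pos [ 521.3 -304.9   39.9] F [-0.1  0.3 -0.1] w 85.4 j6 -0.89
clear t9.1 pos [ 520.9 -304.7  159.1] F [-1.   0.4 -1. ] w 85.2 j6 -0.89
above t10.3 pos [428.4  -7.2 160. ] F [ 0.8 -0.3  0.5] w 85.4 j6 -1.46
down t11.4 pos [428.1  -6.7  12.5] F [-0.6  0.4 -0.2] w 85.5 j6 -1.46
closed t11.8 pos [428.1  -6.6  12.8] F [-1.7  0.9 12.4] w 58.5 j6 -1.46
up t13.2 pos [427.3  -6.5 159.5] F [-0.2 -0.1 -2. ] w 59.2 j6 -1.46
-50 193 z 148.3 182.9 y -29.3 30.4
-40 94 z 145.0 182.8 y -29.3 30.7
-30 88 z 148.3 183.2 y -29.5 29.7
-20 95 z 147.6 198.3 y -31.3 31.0
-10 124 z 147.7 198.2 y -31.0 43.4
0 242 z 147.9 199.9 y -43.6 43.4
10 174 z 147.3 199.3 y -36.1 36.4
20 133 z 147.9 182.4 y -29.9 30.5
30 141 z 146.5 182.9 y -29.8 30.5
40 152 z 145.1 183.2 y -30.0 30.3
50 73 z 146.8 182.8 y -30.1 30.6
60 39 z 157.1 183.5 y 25.6 30.9
70 41 z 158.5 181.1 y 24.8 30.5
```

View pics/c2.png

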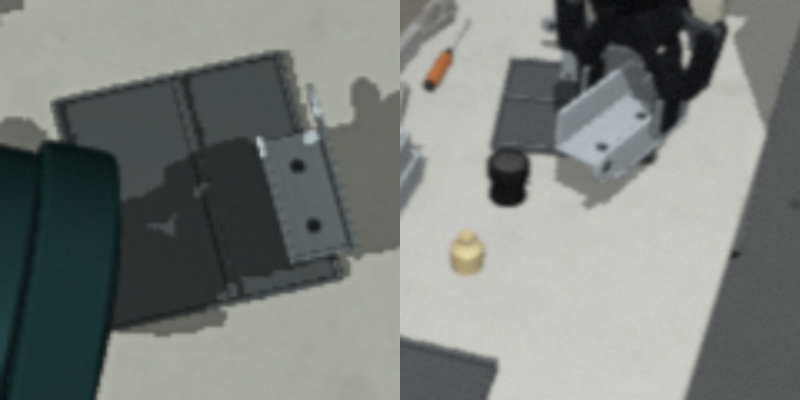

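Placing pushed on something. I used the wrong crop origin for the right tray, about 10 px out, so the bracket is sitting on the outer rim. I'll recompute the tray and the bracket's pose.

Run:
```python
from h import *
c=np.load("pics/top0.npz")
P=np.array([ray(c,335+x/5-.4,180+y/5-.4,11) for x,y in [(52,152),(400,77),(490,415),(141,495)]])
print(P.round(1),rect(P),P.mean(0))
e=[np.degrees(np.arctan2(*(P[i]-P[j])[::-1])) for i,j in((0,3),(1,2))];f=[np.degrees(np.arctan2(*(P[i]-P[j])[::-1]))-90 for i,j in((0,1),(3,2))];print(e,f)
for n in("top2","side2"):
    c=np.load(f"pics/{n}.npz");w=cloud(c);z=w[...,2]
    m=(w[...,0]>430)&(w[...,0]<640)&(w[...,1]>-390)&(w[...,1]<-210)&(z<90)
    for lo,hi in((45,90),(20,90),(10,30)):
        k=(m&(z>lo)&(z<hi)).astype(np.uint8)
        nn,l,s,_=cv2.connectedComponentsWithStats(k,connectivity=8)
        k=np.isin(l,[i for i in range(1,nn) if s[i,4]>8]);q=w[k]
        print(n,lo,len(q),rect(q[:,:2]),np.percentile(q[:,2],[5,50,95]).round(1))
    q=w[m&(z>15)]
    b=rot(-13.2,1,0)
    l=(q[:,:2]-[524.5,-232])@np.c_[rot(13.2,1,0),rot(13.2,0,1)]
    for y in range(-100,0,6):
        k=(l[:,1]>=y)&(l[:,1]<y+6)
        if k.any(): print(y,k.sum(),"x",l[k,0].min().round(),l[k,0].max().round(),"z",np.percentile(q[k,2],[3,50,97]).round(1))
```

```text
[[ 584.7 -127.3]
 [ 623.7 -293.4]
 [ 464.1 -329.3]
 [ 424.4 -167.3]] (array([ 523.8, -229.2]), array([165.2, 170.6]), -76.8) [ 524.23501659 -229.31957939]
[np.float64(14.016286144148136), np.float64(12.692838892757214)] [np.float64(13.208580482469372), np.float64(13.78094323228025)]
top2 45 228 (array([ 530.2, -287.4]), array([112.9,  47. ]), 14.1) [55.1 64.6 73. ]
top2 20 259 (array([ 531.1, -291.2]), array([113.2,  54.1]), 13.4) [23.  62.8 72.5]
top2 10 716 (array([ 533.3, -265.1]), array([169. , 107.6]), 12.3) [10.4 13.1 19.2]
-88 87 x -60.0 22.0 z [15.2 18.2 28.4]
-82 96 x -58.0 49.0 z [15.1 18.1 69.4]
-76 152 x -63.0 66.0 z [15.2 69.3 74. ]
-70 18 x -63.0 21.0 z [15.  16.  71.2]
-64 13 x -63.0 15.0 z [15.  34.  67.3]
-58 5 x -64.0 -61.0 z [62.9 64.2 69.3]
-52 5 x -63.0 -60.0 z [59.9 62.6 63.9]
-46 6 x -63.0 -60.0 z [59.2 62.4 64.9]
-40 54 x -64.0 21.0 z [47.2 59.4 63.1]
-34 25 x -60.0 22.0 z [56.4 60.1 62.4]
-16 1 x -82.0 -82.0 z [16.8 16.8 16.8]
-4 3 x -63.0 55.0 z [15.3 15.4 15.5]
side2 45 112 (array([ 533.1, -290. ]), array([ 29.9, 118.8]), -16.2) [46.4 55.4 69. ]
side2 20 210 (array([ 532.4, -286.4]), array([110. ,  56.5]), 17.6) [24.9 47.4 66.8]
side2 10 56 (array([ 556.3, -256.9]), array([120. ,  29.6]), 36.4) [10.4 19.6 28.6]
-88 7 x -45.0 -28.0 z [30.  32.6 34. ]
-82 16 x -28.0 52.0 z [35.4 52.1 69.2]
-76 36 x -4.0 52.0 z [51.  62.4 70. ]
-52 1 x 19.0 19.0 z [21.2 21.2 21.2]
-46 43 x -36.0 25.0 z [16.4 25.9 36.2]
-40 91 x -61.0 25.0 z [29.  44.7 57.6]
-34 26 x -58.0 25.0 z [48.5 54.7 60. ]
```

```bash
sed -i "s/R=((524.5,-252.8),13.2)/R=((524.2,-230.0),13.3)/" h.py
python3 - <<'E'
from h import *
place('L','w',-15,17)
manip.wait(.2);st("settled")
if np.linalg.norm(manip.get_state()["ft_force"])<25:
    release()
    shot(3)
E
python3 - <<'E'
import cv2,numpy as np
a=cv2.imread("pics/top3.png")[170:270,150:250];b=cv2.imread("pics/side3.png")[240:360,170:310]
cv2.imwrite("pics/c3.png",np.hstack([cv2.resize(a,(400,400)),cv2.resize(b,(400,400))]))
E
```

```text
above tray t14.8 pos [529.7 271.4 159.9] F [-0.9  0.7 -2.2] w 58.8 j6 0.25
low t16.2 pos [530.1 272.1  17.6] F [ 0.7 -0.3 -2.6] w 58.8 j6 0.25
settled t16.4 pos [529.9 272.   17.4] F [-0.7 -0.2 -2.2] w 58.7 j6 0.25
open t16.8 pos [529.8 272.   17.1] F [ 0.3 -0.4 -0.3] w 85.1 j6 0.25
clear t17.9 pos [529.4 271.8 159.2] F [ 0.3 -1.  -0.6] w 85.4 j6 0.25
```

View pics/c3.png

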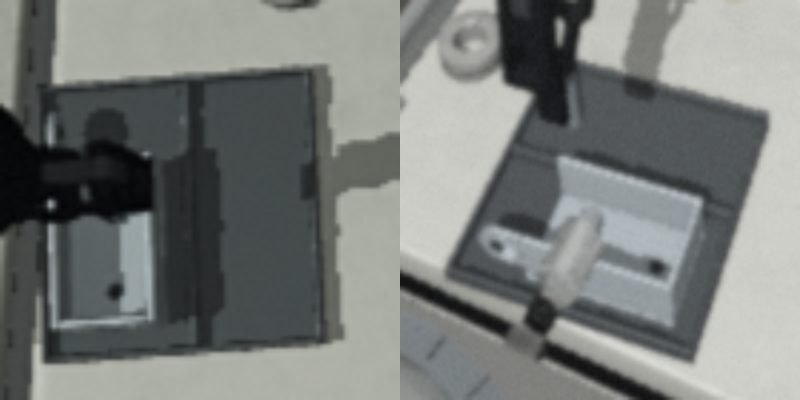

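View pics/top3.png

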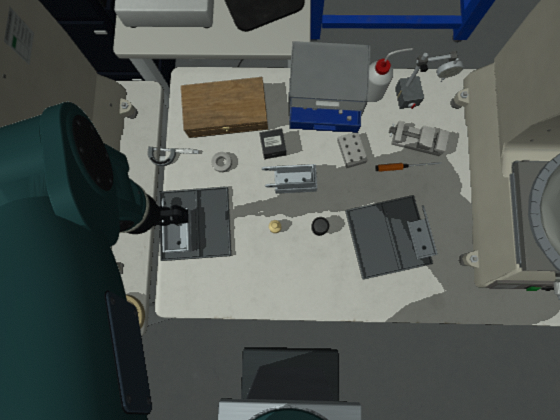

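Wide_left is in the left tray's wide row. The right tray is in clear view, at about (415,240), so I'll measure the tilted narrow bracket now.

```bash
cat >> h.py <<'E'
def rowcheck(n,c0,t,lo=16,hi=90,ys=range(-90,90,6)):
    c=np.load(f"pics/{n}.npz");w=cloud(c);q=w.reshape(-1,3);q=q[np.isfinite(q[:,0])]
    l=(q[:,:2]-c0)@np.c_[rot(t,1,0),rot(t,0,1)]
    k0=(abs(l)<100).all(1)&(q[:,2]>lo)&(q[:,2]<hi);l=l[k0];q=q[k0]
    for y in ys:
        k=(l[:,1]>=y)&(l[:,1]<y+6)
        if k.sum()>4: print(n,y,k.sum(),"x",np.percentile(l[k,0],[2,98]).round(),"z",np.percentile(q[k,2],[3,50,97]).round(1))
E
python3 - <<'E'
from h import *
for n in("top3","side3"): rowcheck(n,*TR['R'],lo=20)
print("left")
for n in("top3","side3"): rowcheck(n,*TR['L'],lo=16,hi=60)
E
```

```text
top3 -90 17 x [-51.  15.] z [20.2 23.8 35.2]
top3 -84 28 x [-59.  36.] z [20.3 47.5 69.1]
top3 -78 107 x [-61.  46.] z [58.3 70.5 73.4]
top3 -66 7 x [-63. -60.] z [41.3 66.8 71.3]
top3 -60 6 x [-64. -61.] z [64.5 65.1 67.9]
top3 -48 8 x [-64.  -2.] z [38.  61.9 65.4]
top3 -42 54 x [-63.  21.] z [53.  58.7 62.3]
top3 -36 24 x [-59.  14.] z [56.7 60.  62.5]
side3 -90 40 x [-56.  38.] z [31.1 34.6 43.9]
side3 -84 174 x [-55.  47.] z [33.1 46.8 67.3]
side3 -78 179 x [-57.  49.] z [51.7 62.7 70.9]
side3 -72 6 x [-61. -15.] z [51.  68.1 71.3]
side3 -48 97 x [-60.  24.] z [20.5 26.7 39.3]
side3 -42 181 x [-60.  22.] z [28.5 43.4 58.6]
side3 -36 62 x [-59.  23.] z [46.5 55.2 59.7]
left
top3 6 33 x [-65.  29.] z [17.3 28.  37.4]
top3 12 102 x [-66.  32.] z [17.2 35.7 41.1]
top3 18 6 x [-66. -63.] z [34.2 39.  41.4]
top3 24 5 x [-66. -63.] z [38.6 40.3 41.8]
top3 30 7 x [-66. -62.] z [17.8 36.2 38.1]
top3 36 8 x [-66. -62.] z [22.8 37.  39.2]
top3 42 6 x [-66. -64.] z [26.3 34.1 38. ]
top3 48 7 x [-66. -64.] z [32.4 38.5 40.4]
top3 60 7 x [-66. -63.] z [22.1 39.4 42.1]
top3 66 158 x [-65.  59.] z [16.5 33.8 41.1]
side3 12 426 x [-62.  34.] z [17.1 30.2 39.1]
side3 18 19 x [-64.  -8.] z [17.5 34.4 39.3]
side3 24 13 x [-64. -60.] z [18.1 34.1 38.6]
side3 30 17 x [-64. -60.] z [18.1 32.5 38.7]
side3 36 12 x [-64. -60.] z [18.3 36.7 38.7]
side3 42 21 x [-64. -60.] z [19.  32.9 40.4]
side3 48 16 x [-64. -60.] z [18.2 36.  39.6]
side3 54 15 x [-64. -60.] z [18.1 30.3 38.9]
side3 60 17 x [-64. -60.] z [16.5 34.6 39.7]
side3 66 188 x [-63.  61.] z [17.8 34.8 39.6]
side3 72 277 x [-62.  62.] z [16.8 27.7 39.3]
```

```bash
python3 - <<'E'
from h import *
c,t=TR['R']
pick(np.array(c)+rot(t,-3,-58),t,-15,44,zup=150)
c=manip.camera("side");np.savez("pics/side4.npz",**c);cv2.imwrite("pics/side4.png",c["image"][:,:,::-1])
held(c,t)
E
python3 - <<'E'
import cv2
b=cv2.imread("pics/side4.png")[90:250,250:420]
cv2.imwrite("pics/c4.png",cv2.resize(b,(510,480)))
E
```

```text
above t20.0 pos [ 520.4 -289.8  150. ] F [ 0.4  0.4 -0.8] w 85.6 j6 -0.88
down t20.9 pos [ 520.5 -290.7   44.7] F [ 0.  -0.5  0.2] w 85.3 j6 -0.88
closed t21.4 pos [ 520.4 -290.9   45.3] F [-3.8  1.8 13.7] w 46.6 j6 -0.88
up t22.4 pos [ 519.7 -290.4  149.2] F [-0.4  0.5 -3.2] w 46.5 j6 -0.88
-50 45 z 110.2 173.4 y -24.1 25.5
-40 112 z 107.7 173.5 y -26.1 26.5
-30 114 z 106.1 173.1 y -25.7 25.4
-20 108 z 105.5 198.8 y -27.2 31.9
-10 102 z 108.2 190.8 y -25.6 39.6
0 107 z 107.2 190.7 y -29.4 39.0
10 103 z 106.1 185.1 y -24.4 29.1
20 109 z 106.7 174.4 y -26.1 26.7
30 106 z 107.8 174.0 y -25.3 25.5
40 52 z 108.1 173.3 y -24.6 27.6
50 30 z 149.5 173.2 y -23.2 -14.2
60 27 z 149.6 172.1 y -22.8 -13.3
```

View pics/c4.png

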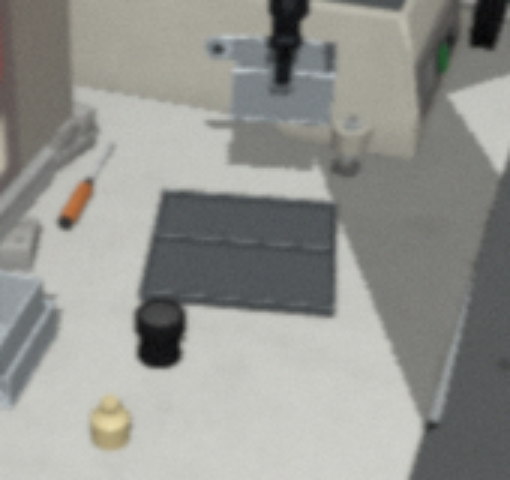

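```bash
python3 - <<'E'
from h import *
place('R','n',-15,48.5,dy=3,zup=150)
manip.wait(.2);st("settled")
if np.linalg.norm(manip.get_state()["ft_force"])<25:
    release()
else: print("contact")
pick((658.5,8),94,-36,40)
shot(5)
held(np.load('pics/side5.npz'),94)
for n in("top5","side5"): rowcheck(n,*TR['R'],lo=16)
E
python3 - <<'E'
import cv2,numpy as np
a=cv2.imread("pics/top5.png")[180:300,330:450];b=cv2.imread("pics/side5.png")[130:290,200:380]
cv2.imwrite("pics/c5.png",np.hstack([cv2.resize(a,(400,400)),cv2.resize(b,(400,400))]))
E
```

```text
above tray t22.7 pos [ 520.3 -278.6  149.7] F [-0.4  0.2 -2.5] w 46.2 j6 -0.86
low t23.8 pos [ 520.8 -279.5   49.1] F [ 0.5 -0.4 -2. ] w 46.4 j6 -0.86
settled t24.0 pos [ 520.6 -279.4   49. ] F [ 0.  -0.6 -2.9] w 46.3 j6 -0.86
open t24.4 pos [ 520.4 -279.2   48.5] F [-0.1 -0.7 -0.4] w 85.4 j6 -0.86
clear t25.3 pos [ 520.1 -279.   159.2] F [-0.3  0.  -0.4] w 85.6 j6 -0.86
above t26.4 pos [660.7 -28.7 159.6] F [-0.4  0.1 -0.4] w 85.1 j6 -1.80
down t27.4 pos [661.5 -28.3  40.9] F [-0.1  1.2 -0. ] w 85.2 j6 -1.81
closed t27.9 pos [661.4 -27.9  40.8] F [0.7 0.4 4.9] w 43.8 j6 -1.81
up t29.0 pos [660.7 -27.9 159.2] F [-1.1  0.1 -1.9] w 43.4 j6 -1.81
-20 12 z 122.6 136.5 y 21.1 22.7
-10 8 z 122.6 137.9 y 20.7 22.8
0 12 z 122.6 139.4 y 21.2 23.3
10 15 z 121.8 141.4 y 21.2 22.8
20 11 z 122.8 139.0 y 21.2 22.6
30 16 z 123.6 142.1 y 21.2 23.0
40 17 z 122.8 142.1 y 20.3 21.9
50 24 z 123.2 144.0 y 8.9 22.8
60 36 z 121.6 143.3 y 7.5 22.0
top5 -78 70 x [-55.  24.] z [16.4 23.8 41.1]
top5 -72 168 x [-57.  50.] z [39.9 65.8 70.9]
top5 -66 12 x [-60.  -8.] z [16.1 65.1 71.2]
top5 -54 6 x [-60. -57.] z [62.6 65.4 67.8]
top5 -48 5 x [-61. -58.] z [61.8 64.6 66.1]
top5 -42 5 x [-60. -57.] z [58.9 62.4 64.8]
top5 -36 58 x [-61.  25.] z [17.6 34.6 62.3]
top5 -30 83 x [-58.  23.] z [45.9 59.5 62.7]
side5 -78 69 x [-51.  39.] z [33.6 39.4 65.1]
side5 -72 277 x [-54.  51.] z [37.3 54.9 67.6]
side5 -66 30 x [-49.  46.] z [50.9 63.9 68.7]
side5 -42 8 x [-57.  -3.] z [17.2 18.6 61.9]
side5 -36 219 x [-58.  26.] z [17.4 29.6 53.9]
side5 -30 181 x [-57.  26.] z [34.2 51.4 60.4]
```

View pics/c5.png

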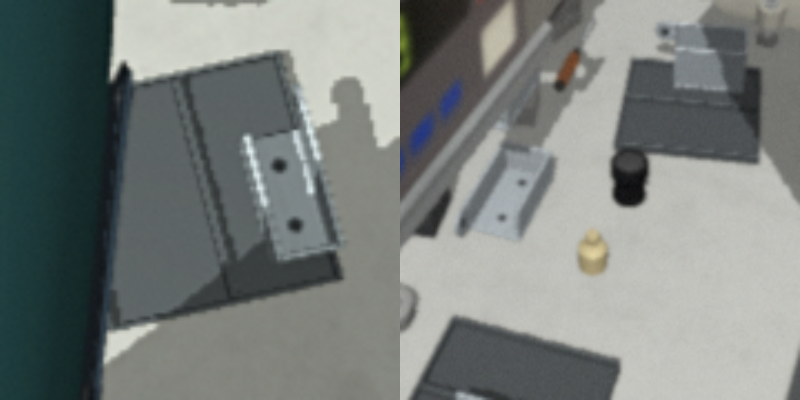

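```bash
python3 - <<'E'
from h import *
place('L','n',-36,41.2)
manip.wait(.2);st("settled")
if np.linalg.norm(manip.get_state()["ft_force"])<25: release()
else: print("contact")
shot(6)
for n in("top6","side6"): rowcheck(n,*TR['L'],lo=14)
print()
for n in("top6","side6"): rowcheck(n,*TR['R'],lo=16)
for n in("top6","side6"):
    w=cloud(np.load(f"pics/{n}.npz"));z=w[...,2]
    m=(w[...,0]>610)&(w[...,0]<703)&(w[...,1]>-80)&(w[...,1]<100)
    for lo in(15,30):
            mm=(m&(z>lo)&(z<75)).astype(np.uint8)
            k,l,s,_=cv2.connectedComponentsWithStats(mm,connectivity=8)
            mm=np.isin(l,[i for i in range(1,k) if s[i,4]>8])
            print(mm.sum(),rect(w[mm][:,:2]),np.nanpercentile(z[mm],[50,95]))
E
python3 - <<'E'
import cv2,numpy as np
a=cv2.imread("pics/top6.png")[150:290,150:450];b=cv2.imread("pics/side6.png")[130:370,140:400]
cv2.imwrite("pics/c6.png",np.hstack([cv2.resize(a,(440,400)),cv2.resize(b,(360,400))]))
E
```

```text
above tray t30.8 pos [517.1 177.2 160. ] F [-0.1  0.3 -1.9] w 44.1 j6 0.09
low t32.0 pos [517.3 177.5  41.8] F [ 0.1  0.3 -1.6] w 43.7 j6 0.09
settled t32.2 pos [517.2 177.5  41.6] F [-0.3  1.  -2. ] w 43.7 j6 0.09
open t32.7 pos [516.9 177.5  41.2] F [-0.9  0.4 -0.1] w 85.6 j6 0.09
clear t33.6 pos [516.5 177.4 159.3] F [ 0.5  0.3 -1. ] w 85.0 j6 0.09
top6 -84 5 x [-64.  46.] z [14.1 14.6 18.1]
top6 -78 76 x [-58.  27.] z [15.8 48.2 62.6]
top6 -72 31 x [-58.  23.] z [39.4 60.6 63.4]
top6 -66 9 x [-59. -55.] z [16.6 48.8 64.3]
top6 -60 12 x [-59. -55.] z [20.3 53.7 61.2]
top6 -54 11 x [-76. -54.] z [17.1 52.1 62.3]
top6 -48 10 x [-78. -56.] z [18.6 55.4 62.2]
top6 -42 10 x [-78. -56.] z [19.5 60.1 62.2]
top6 -36 78 x [-58.  54.] z [15.6 48.9 61.8]
side6 -78 16 x [-54.  24.] z [58.6 60.  61.1]
side6 -72 605 x [-56.  28.] z [16.3 40.7 60.9]
side6 -66 20 x [-56. -53.] z [16.7 42.8 60.1]
side6 -60 21 x [-56. -53.] z [18.6 43.6 61.1]
side6 -54 22 x [-56. -53.] z [15.  43.6 60.7]
side6 -48 22 x [-56. -53.] z [16.5 44.1 61.4]
side6 -42 23 x [-56. -53.] z [17.3 47.5 60.9]
side6 -36 106 x [-56
[... 887 characters left out ...]
p6 -36 59 x [-60.  25.] z [16.6 37.1 61.6]
top6 -30 80 x [-58.  23.] z [45.3 60.2 64.2]
side6 -78 69 x [-53.  38.] z [33.2 38.9 54.2]
side6 -72 278 x [-53.  51.] z [37.8 55.1 67.8]
side6 -66 27 x [-57.  45.] z [54.6 66.1 68.6]
side6 -42 10 x [-57.   6.] z [16.2 19.2 60.9]
side6 -36 209 x [-57.  26.] z [16.9 29.5 52. ]
side6 -30 192 x [-57.  27.] z [33.  50.9 60.4]
386 (array([657.3,   8.4]), array([ 61.7, 129.5]), -86.0) [33.33516548 38.1859295 ]
239 (array([657.4,   7. ]), array([ 61.7, 126.6]), -86.0) [35.28705681 38.47786383]
249 (array([662.3,  10.5]), array([130.9,  59.8]), 89.7) [28.77688639 35.95872672]
114 (array([686.7,   8.2]), array([126.7,  17.2]), 86.5) [34.1971244  36.32781279]
```

View pics/c6.png

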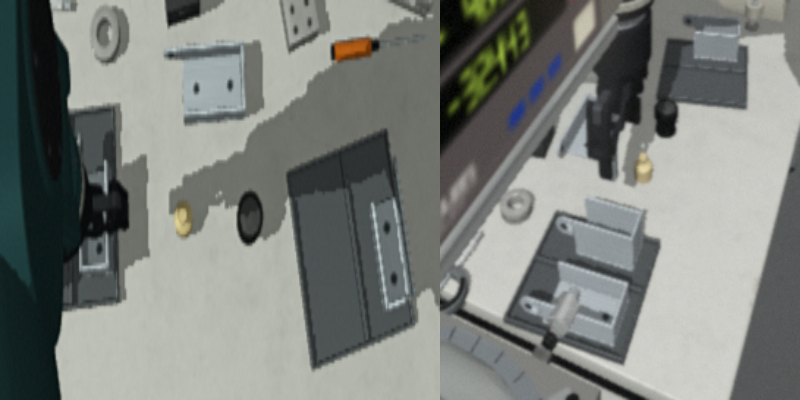

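```bash
python3 - <<'E'
from h import *
c,t=TR['R']
pick(np.array(c)+rot(t,-3,-51),t,-15,44,zup=110)
place('R','n',-15,47,dy=11.5,zup=110)
manip.wait(.2);st("settled")
if np.linalg.norm(manip.get_state()["ft_force"])<25: release()
else: print("contact")
pick((658.5,8.3),94,-36,12)
shot(7)
for n in("top7","side7"): rowcheck(n,*TR['R'],lo=16)
E
python3 - <<'E'
import cv2,numpy as np
a=cv2.imread("pics/top7.png")[150:290,150:450];b=cv2.imread("pics/side7.png")[130:370,140:400]
cv2.imwrite("pics/c7.png",np.hstack([cv2.resize(a,(440,400)),cv2.resize(b,(360,400))]))
E
```

```text
above t35.4 pos [ 518.8 -282.9  110.1] F [ 0.3 -0.2 -0.2] w 85.1 j6 -0.87
down t36.0 pos [ 518.9 -283.6   44.6] F [-0.1 -0.1  0.7] w 85.2 j6 -0.87
closed t36.5 pos [ 518.8 -283.9   45.3] F [-2.1  4.  12.6] w 45.2 j6 -0.87
up t37.2 pos [ 518.1 -283.6  109.3] F [ 0.7 -0.5 -2. ] w 44.8 j6 -0.87
above tray t37.5 pos [ 518.1 -270.2  109.3] F [ 0.3 -0.6 -2.4] w 45.1 j6 -0.85
low t38.2 pos [ 518.7 -271.2   47.5] F [ 0.6 -0.8 -2. ] w 45.1 j6 -0.85
settled t38.4 pos [ 518.8 -271.2   47.7] F [-1.1 -0.5 -2.1] w 45.5 j6 -0.85
open t38.9 pos [ 518.5 -270.9   47.1] F [-0.8 -0.8  0.1] w 85.6 j6 -0.85
clear t39.8 pos [ 518.2 -270.7  159.2] F [-0.2  0.  -0.1] w 85.6 j6 -0.85
above t40.9 pos [660.7 -28.4 159.6] F [-0.6  0.   0.3] w 85.7 j6 -1.80
down t42.0 pos [661.5 -27.9  12.9] F [-0.1 -0.4  0.4] w 85.3 j6 -1.81
closed t42.4 pos [661.5 -27.7  13. ] F [-1.   0.6  6.5] w 58.8 j6 -1.81
up t43.7 pos [660.7 -27.6 159.2] F [-0.3  0.1 -2.2] w 58.8 j6 -1.81
top7 -72 110 x [-54.  53.] z [22.3 59.  63.8]
top7 -66 243 x [-54.  49.] z [17.4 43.8 62.8]
top7 -48 5 x [-58. -54.] z [59.3 61.2 64.8]
top7 -42 6 x [-58. -55.] z [59.5 62.1 63.8]
top7 -36 5 x [-58. -55.] z [58.8 60.  63.8]
top7 -30 221 x [-56.  27.] z [17.9 47.8 62.9]
top7 -24 52 x [-56.  22.] z [20.7 45.8 64.3]
side7 -72 117 x [-50.  56.] z [36.8 48.5 60.4]
side7 -66 195 x [-50.  53.] z [38.  49.6 61. ]
side7 -30 276 x [-54.  29.] z [17.7 40.  60.1]
side7 -24 189 x [-54.  29.] z [18.4 39.7 61.1]
```

View pics/c7.png

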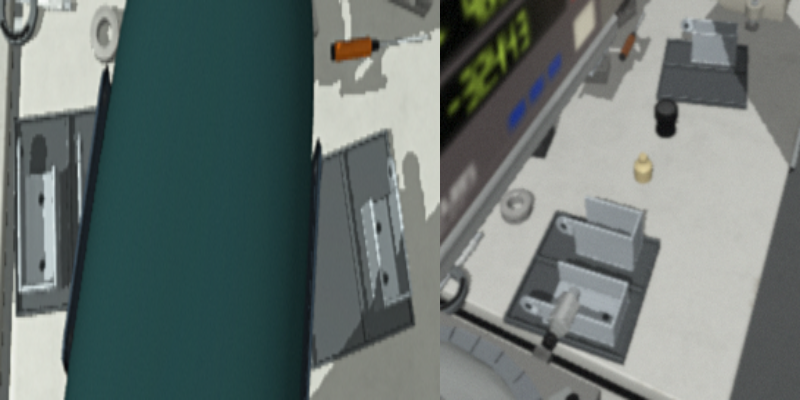

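```bash
python3 - <<'E'
from h import *
place('R','w',-36,17.3,dy=2)
manip.wait(.2);st("settled")
if np.linalg.norm(manip.get_state()["ft_force"])<25:
    release(); manip.move_to([400,0,300],down(90))
else: print("contact")
shot(8)
for n in("top8","side8"): rowcheck(n,*TR['R'],lo=14)
E
python3 - <<'E'
import cv2,numpy as np
a=cv2.imread("pics/top8.png")[150:290,150:450];b=cv2.imread("pics/side8.png")[130:370,140:400]
cv2.imwrite("pics/c8.png",np.hstack([cv2.resize(a,(440,400)),cv2.resize(b,(360,400))]))
E
```

```text
above tray t44.8 pos [ 479.4 -194.4  160.1] F [ 0.   0.1 -1.4] w 58.7 j6 -0.78
low t46.3 pos [ 479.1 -194.7   17.8] F [-0.1  0.3 -2. ] w 58.8 j6 -0.78
settled t46.5 pos [ 479.  -194.6   17.6] F [ 0.5 -0.7 -1.7] w 58.5 j6 -0.78
open t46.9 pos [ 478.9 -194.5   17.4] F [-0.2  0.2 -0.7] w 85.4 j6 -0.78
clear t48.0 pos [ 478.5 -194.3  159.3] F [-0.4 -0.4 -0. ] w 85.2 j6 -0.78
top8 -72 111 x [-54.  55.] z [19.2 59.3 63.5]
top8 -66 250 x [-54.  50.] z [17.1 42.9 62.6]
top8 -54 7 x [-58. -54.] z [59.1 62.  63.7]
top8 -48 5 x [-58. -55.] z [58.9 59.2 61.3]
top8 -42 5 x [-78. -55.] z [20.6 60.3 62.9]
top8 -36 5 x [-58. -55.] z [59.  60.2 63. ]
top8 -30 234 x [-57.  27.] z [16.3 47.7 62.8]
top8 -24 47 x [-54.  26.] z [16.8 37.1 63.2]
top8 -6 8 x [-72.  33.] z [14.5 15.3 15.7]
top8 12 97 x [ 1. 61.] z [16.2 36.3 41. ]
top8 18 9 x [-0. 53.] z [19.1 29.5 41.6]
top8 72 14 x [24. 34.] z [16.2 33.2 40.7]
side8 -72 105 x [-47.  56.] z [37.2 50.4 60.7]
side8 -66 207 x [-51.  55.] z [37.6 49.1 60.4]
side8 -30 310 x [-54.  29.] z [15.3 37.1 59.9]
side8 -24 176 x [-53.  29.] z [16.1 41.  61.2]
side8 12 202 x [-56.  62.] z [15.3 28.4 38.5]
side8 18 185 x [-59.  57.] z [15.2 26.4 38.8]
side8 66 39 x [-62.  35.] z [20.3 34.6 38.7]
side8 72 296 x [-61.  34.] z [14.8 27.1 38.7]
```

View pics/c8.png

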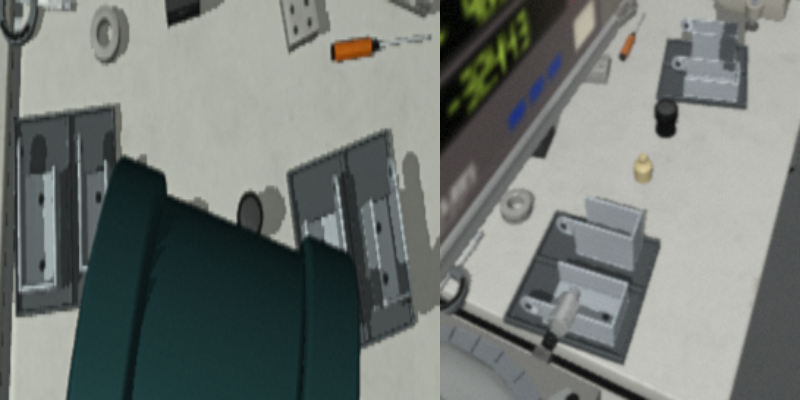

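View pics/top8.png

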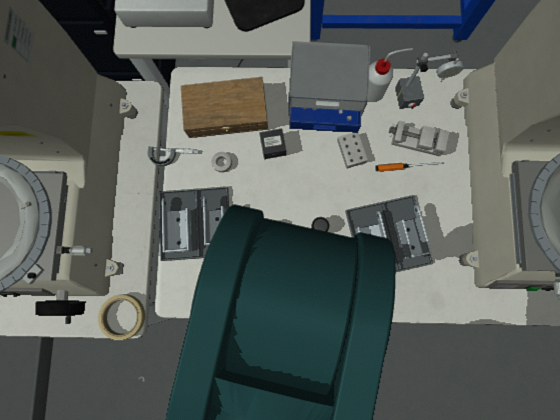

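```bash
python3 -c "
from h import *
st('end');manip.close_job()"
```

```text
end t49.0 pos [400.3  -0.7 299. ] F [ 0.   0.3 -0.7] w 85.0 j6 -0.21
the job is handed in; nothing more can be done
```

All four brackets are apart and lying flat, open side up, each in its own row, and I handed the job in at 49.0 s. The left-hand pair is in the left tray and the right-hand pair in the right tray.

**Last checks:**
- **Flat on the floor:** depth readings put the narrow rims at about 61 mm and the wide rims at about 39 mm. Both are what a bracket on the 3 mm tray floor should show.
- **In the right rows:** every bracket measured inside its row, and each lug was on the correct side for its tray.
- **Bystanders:** the loupe and weight looked undisturbed in the last pictures. I judged this by eye and did not measure it.

**What went wrong:** I misread the crop origin, so my first position for the right tray was about 23 mm off. That set narrow_right down on the outer rim, with the wrist force reaching about 83 N (limit 120 N). My first fix also left it tilted on the rim. The second regrasp put it flat in its row. The other three brackets went in first time, with no unexpected contact.

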